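# Go/no-go test of a gauge sleeve

## Robot

A 6-joint arm with a two-finger parallel gripper is mounted at the origin on the work surface. World frame = base frame: x ahead of the robot, y to its left, z up, the work surface at z = 0. Lengths are in mm, angles in rad, forces in N, time in s.
With the tool pointing down it reaches from about 375 to 975 mm from the base axis. Payload 3.8 kg.
Tool frame: the origin (TCP) lies at the very end of the fingers, on their centre line; the grasp point (between the pads) lies 19 mm behind it (robot.grip_depth is the distance from the TCP to the grasp point, in mm); z points along the fingers, y is the line along which they close (so a half turn about z gives the same grasp; the last joint's range is limited). The gripper opens to 88 mm and grips with 3 to 60 N. Pads are 18 mm wide; open, the fingers measure 123 mm over their backs; the gripper's body (75 mm by 187 mm) begins 45 mm behind the grasp point.
Start: joints at [-1.267, 0.264, 1.604, -0, 1.274, -0.037], TCP at [225.607, -636.176, 238.706] pointing down, gripper open.
Joint ranges: [-2.63, 2.63], [-0.94, 2.18], [0.31, 2.57], [-1.31, 4.45], [0, 2.66], [-2.55, 2.55]. Speed limits (rad/s): [2.57, 2.57, 3.14, 3.14, 3.14, 3.14].

## Interface

Orientations are given as a unit quaternion [w, x, y, z].
In Python, from bench import robot gives the robot as it stands. The module is installed in compiled form; this text tells all that it offers.
- The arm moves only by the tool send_rows, never from a script. Its argument "increments" is text: rows parted by semicolons, each of 7 numbers parted by spaces: the shift along the tool's x, y, z each as a share of 1 m, from -1 to 1, then the turn, a rotation vector about the tool's x, y, z each as a share of 2 pi rad, from -1 to 1, then the opening, from -1 (shut) to 1 (fully open). A call has 1 to 8 rows; each row is the pose to reach, as a shift and turn from the pose commanded when the call began, along the tool's axes at that moment, turning the shorter way round; what a row does not reach only later rows make up. A row lasts 1/12 s, in which the tool goes at most 41.7 mm and 7.16 degrees, less where a joint would pass 70% of its speed; a pose out of reach is approached as far as the arm can. A call with a number of a shift or a turn outside -1 to 1 is refused whole. A call with a gripper value outside its range is refused whole. The fingers move at their own pace and stop on an object; "grip_force" is the grip in N (left out, the last holds). Time passes only in rows, so rows that repeat a pose let the fingers close. It gives the time, the measured TCP pose, the force, the opening and the grip force at its end, in the units of the state.
- robot.state(): the state, without advancing time (a new reading comes with each control period).
- robot.capture(name): name is "scene" or "top" or "wrist"; returns a dict with "color" (480x640x3 uint8, red, green, blue), "depth" (480x640 float32, mm along the optical axis (not along the pixel's ray), 0 where there is no reading), "fx", "fy", "cx", "cy" (pixels), "R" (3x3) and "t" (3): a world point X has camera coordinates R X + t; the wrist camera has in their place "tool_from_camera" (4x4, takes a point from camera to tool coordinates, whose origin is the TCP and whose axes are the flange's). Camera axes: x right, y down, z forward; pixel columns grow to the right and rows downward; lengths in mm; the calibration is good to about 2 mm. A picture is of the moment at which its call begins: read the wrist's pose just before it.
- robot.close_job(): hands the job in; it is judged then, once.
The state is a dict: "t": time; "joint_positions": joint angles; "dq": joint speeds; "effort": joint torques, N m; "tcp_pos": TCP position; "orientation": TCP orientation; "contact_force": force on the tool from outside, world axes, zero at the start; "ft_torque": the same for the moment, N m; "grip_width": finger opening in mm; "grip_force": force on a finger pad.
Only numpy, scipy, OpenCV 4.12 (cv2) and the standard library are available. Lean on these libraries where they do the work, as an engineer would, in place of code of your own. Each camera call takes 0.05 s, during which the arm holds its last target. There are 200 camera calls.

## Task

Take the sleeve from the cradle nearer the robot, stand it upright on the square steel plate and let go of it; then take it again from straight above and slide it down over the stepped gauge pin as far as it will go. If it goes fully home on the pin's base, stand it upright in the square wooden tray; if it stops on the pin's shoulder, stand it upright in the round steel dish. Leave the other sleeve and the loose things on the bench where they are.

Things in the scene. Friction and masses are not known exactly. Their poses are not given: they have to be found in the camera images.
- sleeve_1: Aluminium tube, open at both ends (alike), 54 mm outside, 110 mm long, 0.2 to 0.42 kg. Origin: its middle; z: its axis. One lies in each cradle, sloping 30 degrees. Outside the two sleeves are the same; one has a 40 mm bore (goes home on the gauge), the other 21 mm (stops on the shoulder): which is not told, the test shows it. Test the one in the cradle nearer the robot.
- sleeve_2: Aluminium tube, open at both ends (alike), 54 mm outside, 110 mm long, 0.2 to 0.42 kg. Origin: its middle; z: its axis. One lies in each cradle, sloping 30 degrees. Outside the two sleeves are the same; one has a 40 mm bore (goes home on the gauge), the other 21 mm (stops on the shoulder): which is not told, the test shows it. Test the one in the cradle nearer the robot.
- cradle_1: Fixed black V cradle on a 120 x 60 mm steel foot; the two are alike and swap places. Origin on the bench below the middle of its sleeve, which is 85 mm up. The sleeve slopes 30 degrees, upper end towards the cradle's +x, lower end on a stop. The V, 55 mm wide, holds the lower 65 mm of the sleeve; the upper 45 mm overhang freely.
- cradle_2: Fixed black V cradle on a 120 x 60 mm steel foot; the two are alike and swap places. Origin on the bench below the middle of its sleeve, which is 85 mm up. The sleeve slopes 30 degrees, upper end towards the cradle's +x, lower end on a stop. The V, 55 mm wide, holds the lower 65 mm of the sleeve; the upper 45 mm overhang freely.
- gauge: Fixed steel pin on a 90 x 90 x 12 mm base. Origin under the base, z up the pin's axis. Above the origin: thick part 33 mm diameter from 12 to 52 mm, ending in a shoulder (tapered to 26 mm over the top 12 mm); nose 16 mm diameter to 82 mm, tip 8 mm at 90 mm. A sleeve home rests on the base (its middle 67 mm up); one that does not fit rests on the shoulder (middle 107 mm up).
- plate: Fixed square steel setting plate 110 x 110 x 12 mm, flat on the bench. Origin at the centre of its underside; top face 12 mm up. It and the gauge swap places.
- tray: Fixed square wooden tray, outside 130 x 130 mm, 25 mm high, wall and floor 5 mm. Origin at the centre of its underside. It and the dish swap places.
- dish: Fixed round steel dish, outside 136 mm diameter, 25 mm high, wall 4 mm, floor 5 mm. Origin at the centre of its underside.
- fitting: Loose brass pipe fitting standing upright, 38 mm widest, 62 mm high, origin at the centre of its underside. Bystander.
- screwdriver: Loose screwdriver lying along its x, 170 mm long, black handle. Bystander.
- wrench: Loose steel wrench lying along its x, 170 mm long. Bystander.
- bottle: Loose white bottle standing upright, 50 mm diameter, 110 mm high, origin at the centre of its underside. Bystander.

How it is judged:
By the outcome, as a careful person would: the job done as asked, in the order asked, and still so for the second after the job is handed in, with the robot touching nothing.
It also fails if it takes over 64 s, if anything falls off the work surface, if the arm or the gripper's body presses on something with over 40 N, if the wrist force passes 120 N, or if a joint passes its speed limit or range.

## Working session

There is one attempt and no reset: what is moved stays moved. The work goes in short steps, Python scripts to look and compute and a tool call to move; the robot and the scene stay as the last step left them, time stands still between calls to the robot, and variables do not carry over. Pictures are saved under pics/ and viewed, at most 10 in all, crops included, and the job is handed in when it is done.

Besides the shell and the picture viewer there is one more tool, called after "Emit:" as name(argument=value, ...) on one line, values as JSON. send_rows: Moves the arm, as the interface text tells. Its arguments: {"type":"object","properties":{"increments":{"type":"string"},"grip_force":{"type":"number"}},"required":["increments"]}

```bash
mkdir -p pics; python3 - <<'E'
from bench import robot
import numpy as np,cv2,pickle
s=robot.state();print(s)
d={}
for n in("scene","top"):
    c=robot.capture(n);d[n]=c;cv2.imwrite(f"pics/{n}0.png",c["color"][:,:,::-1])
    print(n,c["fx"],c["cx"],c["cy"],c["R"],c["t"],(c["depth"]>0).mean())
pickle.dump(d,open("c0.pkl","wb"))
E
```

```text
{'t': 0.0, 'joint_positions': array([-1.26692621e+00,  2.64716314e-01,  1.60533277e+00, -2.81832769e-05,
        1.27368348e+00, -3.69027438e-02]), 'dq': array([ 0.0026666 , -0.00040701,  0.00027927,  0.00071814, -0.00082153,
       -0.00060911]), 'effort': array([ 1.31691802e-03, -5.02109385e+01, -3.56875420e+01,  7.29432539e-02,
        2.91868084e-02, -1.71848701e-04]), 'tcp_pos': array([ 225.37753155, -635.53302498,  237.43507873]), 'orientation': array([-1.05864255e-03,  9.85518050e-01,  1.69567181e-01, -1.55747530e-04]), 'contact_force': array([ 1.39368957,  0.50834101, -0.37019598]), 'ft_torque': array([-0.03422577,  0.03419869,  0.0156029 ]), 'grip_force': 0.0, 'grip_width': 87.97499066166341}
scene 582.5830429215026 318.02343252383474 246.62553399982727 [[-0.34334306  0.93909364 -0.01478785]
 [ 0.74716946  0.26356561 -0.61014012]
 [-0.56908113 -0.22053641 -0.79215551]] [ 191.47945652 -374.52840379 1526.50052466] 0.995849609375
top 455.2499928704918 315.95685990365314 240.99350641002755 [[ 1.53390149e-03 -9.99903101e-01 -1.38360391e-02]
 [-9.94252419e-01 -4.37849260e-05 -1.07061318e-01]
 [ 1.07050338e-01  1.39207368e-02 -9.94156144e-01]] [  12.45195925  598.05225653 1115.68203011] 0.9960188802083333
```

View pics/top0.png

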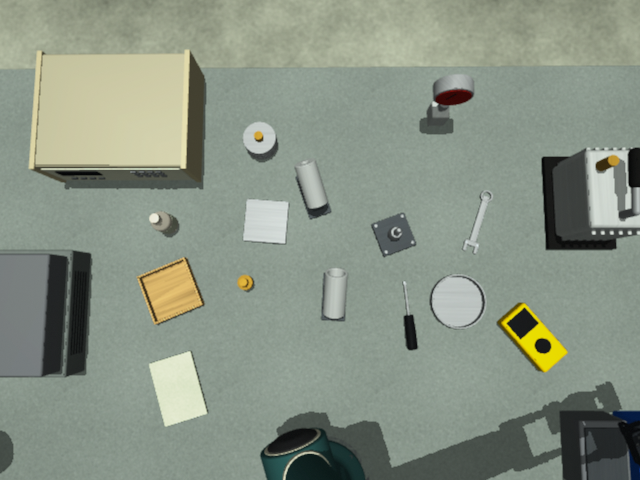

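View pics/scene0.png

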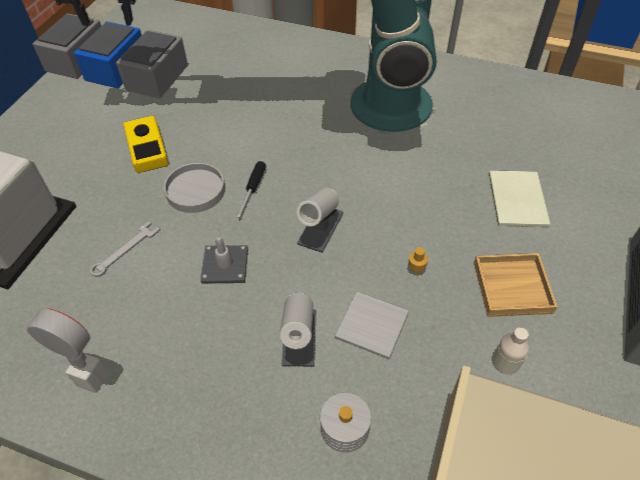

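The top view shows the near sleeve at about (335,293) with its upper end up-image, the plate at (266,221), the gauge at (394,234) with its pin at (396,232), the tray at (171,291), and the dish at (458,301). The scene view shows the near sleeve at (318,207) with its mouth facing away from the robot, and the pin at (221,250). Next I'll measure from both depth views.

```bash
cat > h.py <<'E'
import numpy as np,cv2,pickle
from scipy.optimize import least_squares
def cloud(c):
    v,u=np.mgrid[:480,:640];z=c["depth"];X=np.stack([(u-c["cx"])/c["fx"]*z,(v-c["cy"])/c["fy"]*z,z],-1)
    P=(X-c["t"])@c["R"];P[z==0]=np.nan
    return P
def sel(P,xy,r,z0,z1):
    p=P.reshape(-1,3);return p[(np.hypot(*(p[:,:2]-xy).T)<r)&(p[:,2]>z0)&(p[:,2]<z1)]
def fitcyl(p,c0,yaw,R=27,slope=np.pi/6):
    def f(q):
        a=np.array([np.cos(q[3])*np.cos(q[4]),np.sin(q[3])*np.cos(q[4]),np.sin(q[4])])
        return np.linalg.norm(np.cross(p-q[:3],a),axis=1)-R
    s=least_squares(lambda q:np.r_[f(q),(q[0]-c0[0])*.01],[*c0,yaw,slope],loss="soft_l1",f_scale=2)
    q=s.x;a=np.array([np.cos(q[3])*np.cos(q[4]),np.sin(q[3])*np.cos(q[4]),np.sin(q[4])])
    k=abs(f(q))<4;t=(p[k]-q[:3])@a
    lo,hi=np.percentile(t,[.5,99.5])
    return q[:3],a,lo,hi,np.abs(f(q)[k]).mean(),k.sum()
E
python3 - <<'E'
from h import *
np.set_printoptions(precision=1,suppress=True)
d=pickle.load(open("c0.pkl","rb"));P={n:cloud(c) for n,c in d.items()}
T=P["top"];g=lambda u,v:T[v,u]
for n,u,v in[("near",335,293),("up end",336,271),("far",312,185),("plate",266,221),("gauge",396,232),("tray",171,291),("dish",458,301),("fitting",246,283),("screwd",407,317),("bottle",160,220),("bench",290,280)]:
    print(n,g(u,v))
for nm,px in(("near",(335,293)),("far",(312,185))):
  c0=g(*px[:1],px[1])-[0,0,27]
  for n in P:
    p=sel(P[n],c0[:2],75,70,160)
    m,a,lo,hi,e,k=fitcyl(p,c0,0)
    print(nm,n,"mid",m+a*(lo+hi)/2,"axis",np.round(a,3),"yaw",np.degrees(np.arctan2(a[1],a[0])),"len",hi-lo,"res",e,k)
for n in P:
  for nm,px,r,z0,z1 in(("plate",(266,221),85,7,18),("gaugebase",(394,234),70,7,18),("pin",(396,232),30,56,95),("trayrim",(171,291),100,19,32),("dishrim",(458,301),85,19,32),("thick",(396,232),30,25,50)):
    p=sel(P[n],g(*px)[:2],r,z0,z1)
    if len(p)<5: print(nm,n,len(p));continue
    rc=cv2.minAreaRect(p[:,:2].astype(np.float32)); ci=cv2.minEnclosingCircle(p[:,:2].astype(np.float32))
    print(nm,n,len(p),"rect",np.round(rc[0],1),np.round(rc[1],1),round(rc[2],1),"circ",np.round(ci[0],1),round(ci[1],1),"z",np.percentile(p[:,2],[5,50,99]))
E
```

```text
near [468.3 -32.5 112.3]
up end [520.1 -35.6  89.9]
far [724.9  21.6 105.1]
plate [652.1 142.3  12.4]
gauge [ 613.9 -180.    86.6]
tray [472.1 384.6   5.1]
dish [ 447.9 -348.1    1.1]
fitting [492.  183.6  57.1]
screwd [ 408.7 -213.9   23.5]
bottle [642.3 388.   93.4]
bench [500.7  80.2  -3.3]
near scene mid [470.8 -29.6  87. ] axis [ 0.9 -0.   0.5] yaw -1.9072413898979341 len 112.19025229568726 res 1.4418154596626316 699
near top mid [471.1 -31.3  85.7] axis [ 0.9 -0.   0.5] yaw -2.845762952507177 len 109.19094307722062 res 1.2209125024521272 935
far scene mid [735.6  27.3  86.3] axis [0.8 0.3 0.5] yaw 19.06077555549927 len 110.97441281263407 res 0.8911266418536011 1026
far top mid [736.1  26.1  85.4] axis [0.8 0.3 0.5] yaw 19.001731402703214 len 109.15084595735578 res 1.230495248030411 952
plate scene 2940 rect [653.8 145.6] [110.5 113.9] 85.9 circ [654.5 145.3] 76.2 z [ 9.5 12.7 16.7]
gaugebase scene 1270 rect [ 616.3 -184.2] [102.1  90.5] 20.5 circ [ 620.1 -182.5] 61.8 z [ 9.3 12.8 17.4]
pin scene 110 rect [ 620.9 -181.8] [14.9 14.5] 23.4 circ [ 620.5 -182.1] 8.2 z [57.8 77.2 93.
[... 190 characters left out ...]
9.5 24.1 29.3]
thick scene 146 rect [ 624.8 -180.1] [23.2 31.8] 26.6 circ [ 621.1 -182.1] 16.3 z [27.3 40.2 49.9]
plate top 1769 rect [649.2 145.1] [110.6 121.3] 85.3 circ [652.  144.8] 77.4 z [ 8.6 12.3 17.1]
gaugebase top 1059 rect [ 609.5 -176. ] [107.8 115.7] 17.5 circ [ 619.  -177.6] 66.7 z [ 8.9 12.5 17.5]
pin top 47 rect [ 619.5 -182.8] [14.7 14.4] 86.3 circ [ 619.6 -181.4] 9.4 z [58.  84.9 92.4]
trayrim top 462 rect [475.4 384.3] [130.5 132.7] 23.2 circ [475.9 383.8] 90.5 z [20.5 24.6 29.3]
dishrim top 326 rect [ 450.2 -341.3] [134.2 134.6] 19.5 circ [ 449.7 -341.5] 68.2 z [20.2 24.9 29.6]
thick top 59 rect [ 618.8 -183. ] [30.8 29.3] 34.9 circ [ 619.5 -183.7] 16.3 z [29.7 44.2 49.4]
```

```bash
cat > m.py <<'E'
import sys,json,os,numpy as np
from scipy.spatial.transform import Rotation as Ro
from bench import robot
def Rt(yaw,tilt):
    y,t=np.radians([yaw,tilt]);c,s=np.cos(y),np.sin(y)
    z=np.array([np.sin(t)*c,np.sin(t)*s,-np.cos(t)]);x=np.array([np.cos(t)*c,np.cos(t)*s,np.sin(t)])
    return np.c_[x,np.cross(z,x),z]
def load():
    if os.path.exists("cmd.json"):
        d=json.load(open("cmd.json"));return np.array(d[0]),np.array(d[1])
    return np.array([225.607,-636.176,238.706]),Ro.from_quat(robot.state()["orientation"][[1,2,3,0]]).as_matrix()
def show():
    s=robot.state();R=Ro.from_quat(s["orientation"][[1,2,3,0]]).as_matrix()
    print("t",round(s["t"],2),"tcp",s["tcp_pos"].round(1),"yaw",np.degrees(np.arctan2(-R[0,1],R[1,1]))%180,"tilt",np.degrees(np.arctan2(R[2,0],-R[2,2])).round(2),"zaxis",R[:,2].round(3),"q",s["joint_positions"].round(3),"F",s["contact_force"].round(1),"w",round(s["grip_width"],1),"gf",round(s["grip_force"],1))
    open("log.jsonl","a").write(json.dumps({k:np.array(s[k]).tolist() for k in("joint_positions","tcp_pos","orientation")})+"\n")
    c=load();print("cmd",c[0].round(1),"meas-cmd",(s["tcp_pos"]-c[0]).round(1),"roterr deg",np.degrees(Ro.from_matrix(c[1].T@R).as_rotvec()).round(2))
    return s,R
def plan(*targets):  # each (pos,R): printed as one call; stored as commanded
    p,R=load()
    for q,Q in targets:
        d=np.round(R.T@(np.array(q)-p)/1000,4);w=np.round(Ro.from_matrix(R.T@Q).as_rotvec()/2/np.pi,4)
        print("ROW",*d,*w,"| mm",np.linalg.norm(d)*1000//1,"deg",np.linalg.norm(w)*360//1)
        p=p+R@d*1000;R=R@Ro.from_rotvec(w*2*np.pi).as_matrix()
    json.dump([p.tolist(),R.tolist()],open("cmd.json","w"))
E
python3 - <<'E'
from m import *
s,R=show();p=load()[0];q=np.array([501,-31.8,240]);
plan((p+(q-p)*.4,Rt(8,0)),(p+(q-p)*.75,Rt(-2.4,0)),(q,Rt(-2.4,0)),([501,-31.8,120],Rt(-2.4,0)))
E
```

```text
t 0.1 tcp [ 225.4 -635.6  237.5] yaw 19.524751076733708 tilt 0.0 zaxis [-0.001  0.002 -1.   ] q [-1.267  0.265  1.605 -0.     1.274 -0.037] F [ 0.8  0.5 -0. ] w 88.1 gf 0.0
cmd [ 225.6 -636.2  238.7] meas-cmd [-0.2  0.6 -1.2] roterr deg [0. 0. 0.]
ROW 0.1846 -0.191 -0.0001 -0.0003 0.0 0.032 | mm 265.0 deg 11.0
ROW 0.1249 -0.1961 -0.0005 -0.0 0.0 0.0289 | mm 232.0 deg 10.0
ROW 0.0625 -0.1538 -0.0003 -0.0 0.0 0.0 | mm 166.0 deg 0.0
ROW 0.0 -0.0 0.12 -0.0 0.0 0.0 | mm 120.0 deg 0.0
```

Emit:
send_rows(increments="0.1846 -0.191 -0.0001 -0.0003 0 0.032 1;0.1846 -0.191 -0.0001 -0.0003 0 0.032 1;0.1846 -0.191 -0.0001 -0.0003 0 0.032 1;0.1846 -0.191 -0.0001 -0.0003 0 0.032 1;0.1846 -0.191 -0.0001 -0.0003 0 0.032 1;0.1846 -0.191 -0.0001 -0.0003 0 0.032 1;0.1846 -0.191 -0.0001 -0.0003 0 0.032 1;0.1846 -0.191 -0.0001 -0.0003 0 0.032 1", grip_force=45)

```text
t: 0.77
tcp_pos: [336.7, -390.9, 238.4]
orientation: [0.0, 0.997, 0.072, 0.0]
contact_force: [0.4, -0.5, -0.6]
grip_width: 87.9
grip_force: 0.0
```

Emit:
send_rows(increments="0.1249 -0.1961 -0.0005 0 0 0.0289 1;0.1249 -0.1961 -0.0005 0 0 0.0289 1;0.1249 -0.1961 -0.0005 0 0 0.0289 1;0.1249 -0.1961 -0.0005 0 0 0.0289 1;0.1249 -0.1961 -0.0005 0 0 0.0289 1;0.1249 -0.1961 -0.0005 0 0 0.0289 1;0.1249 -0.1961 -0.0005 0 0 0.0289 1;0.1249 -0.1961 -0.0005 0 0 0.0289 1")

```text
t: 1.43
tcp_pos: [432.5, -182.6, 238.8]
orientation: [0.001, 1.0, -0.019, -0.0]
contact_force: [1.0, -0.5, 0.2]
grip_width: 87.9
grip_force: 0.0
```

Emit:
send_rows(increments="0.0625 -0.1538 -0.0003 0 0 0 1;0.0625 -0.1538 -0.0003 0 0 0 1;0.0625 -0.1538 -0.0003 0 0 0 1;0.0625 -0.1538 -0.0003 0 0 0 1;0.0625 -0.1538 -0.0003 0 0 0 1;0.0625 -0.1538 -0.0003 0 0 0 1")

```text
t: 1.93
tcp_pos: [501.6, -32.0, 238.7]
orientation: [0.001, 1.0, -0.02, -0.0]
contact_force: [-0.4, -0.9, 0.3]
grip_width: 88.3
grip_force: 0.0
```

```bash
python3 - <<'E'
from m import *
from h import cloud,sel,fitcyl
import cv2
s,R=show()
c=robot.capture("wrist");T=c["tool_from_camera"]; print(T.round(3))
cv2.imwrite("pics/w1.png",c["color"][:,:,::-1])
v,u=np.mgrid[:480,:640];z=c["depth"];X=np.stack([(u-c["cx"])/c["fx"]*z,(v-c["cy"])/c["fy"]*z,z],-1)
X=X@T[:3,:3].T+T[:3,3];P=X@R.T+s["tcp_pos"];P[z==0]=np.nan
p=sel(P,[471,-31],75,70,160);print(len(p))
m,a,lo,hi,e,k=fitcyl(p,[471,-31,86],0);print(m+a*(lo+hi)/2,a,np.degrees(np.arctan2(a[1],a[0])),hi-lo,e,k)
E
```

```text
t 1.93 tcp [501.6 -32.  238.7] yaw 177.73343960989217 tilt -0.01 zaxis [-0.    -0.003 -1.   ] q [-0.111 -0.066  1.964 -0.003  1.243  1.5  ] F [-0.4 -0.9  0.3] w 88.3 gf 0.0
cmd [501.  -31.8 120. ] meas-cmd [  0.6  -0.2 118.7] roterr deg [-0.16  0.   -0.13]
[[ 1.00000e-03 -9.46000e-01 -3.25000e-01  8.47130e+01]
 [ 1.00000e+00  1.00000e-03 -0.00000e+00 -1.49000e-01]
 [ 1.00000e-03 -3.25000e-01  9.46000e-01 -1.46107e+02]
 [ 0.00000e+00  0.00000e+00  0.00000e+00  1.00000e+00]]
9490
[468.9673669  -30.95498592  86.06299679] [ 0.85428383 -0.04316062  0.51801188] -2.8922714708797677 108.15353781872616 0.9953037371453678 6800
```

Emit:
send_rows(increments="0 0.0005 0.08 0 0 0 1;0 0.0005 0.08 0 0 0 1;0 0.0005 0.12 0 0 0 1;0 0.0005 0.145 0 0 0 1;0 0.0005 0.154 0 0 0 1;0 0.0005 0.154 0 0 0 1;0 0.0005 0.154 0 0 0 1")

```text
t: 2.57
tcp_pos: [501.4, -34.2, 85.7]
orientation: [0.001, 1.0, -0.022, 0.0]
contact_force: [0.3, -0.2, 0.2]
grip_width: 88.3
grip_force: 0.0
```

```bash
python3 - <<'E'
from m import *
import json
json.dump([[501,-32.3,86],Rt(-2.4,0).tolist()],open("cmd.json","w"))
show()
from scipy.optimize import least_squares
L=[json.loads(l) for l in open("log.jsonl")]
D=[(np.array(l["joint_positions"]),np.array(l["tcp_pos"])) for l in L]
D.append((np.array([-1.267,.264,1.604,0,1.274,-.037]),np.array([225.607,-636.176,238.706])))
def f(k):
    a,h,L1,L2,Lt,e=k;o=[]
    for q,p in D:
        r=np.sqrt(p[0]**2+p[1]**2-25**2);s=q[1]+q[2];w=s+q[4]
        o+=[a+L1*np.sin(q[1])+L2*np.sin(s)+e*np.cos(s)+Lt*np.sin(w)-r,h+L1*np.cos(q[1])+L2*np.cos(s)-e*np.sin(s)+Lt*np.cos(w)-p[2]]
    return np.r_[o,(k-k0)*1e-2]
k0=np.array([0,330,430,430,250,0.])
k=least_squares(f,k0).x;print(k.round(0),np.abs(f(k)[:-6]).max())
E
```

```text
t 2.57 tcp [501.4 -34.2  85.7] yaw 177.47960555102208 tilt 0.05 zaxis [ 0.001 -0.002 -1.   ] q [-0.116  0.089  2.114 -0.003  0.937  1.5  ] F [ 0.3 -0.2  0.2] w 88.3 gf 0.0
cmd [501.  -32.3  86. ] meas-cmd [ 0.4 -1.9 -0.3] roterr deg [-0.12  0.05  0.12]
[  0. 246. 512. 566. 334.   2.] 0.08106778302817474
```

```bash
cat > ik.py <<'E'
import numpy as np
from scipy.optimize import least_squares
from scipy.spatial.transform import Rotation as Ro
from m import Rt
lo=np.array([-2.63,-.94,.31,-1.31,0,-2.55]);hi=np.array([2.63,2.18,2.57,4.45,2.66,2.55])
def fk(q,s4=1,h=246,L1=512,L2=566,Lt=334,off=24):
    A=Ro.from_euler('z',q[0]);F=A*Ro.from_euler('y',q[1]+q[2]);T=F*Ro.from_euler('z',s4*q[3])*Ro.from_euler('y',q[4])*Ro.from_euler('z',q[5]+np.pi/2)
    p=np.array([0,0,h])+(A*Ro.from_euler('y',q[1])).apply([0,0,L1])+F.apply([0,0,L2])+A.apply([0,off,0])+T.apply([0,0,Lt])
    return p,T.as_matrix()
def ik(p,R,q0,s4=1):
    def f(q):
        a,B=fk(q,s4);return np.r_[(a-p)/100,Ro.from_matrix(B.T@R).as_rotvec(),(q-q0)*1e-4]
    r=least_squares(f,np.clip(q0,lo+1e-3,hi-1e-3),bounds=(lo,hi));return r.x,np.abs(f(r.x)[:6]).max()
E
python3 - <<'E'
from ik import *
print(fk([-.116,.089,2.114,-.003,.937,1.5]))
g=np.array([653,145,105.])
for s4 in(1,-1):
  for psi in range(-40,240,20):
    q=np.array([.18,.1,2,0,1,np.clip(1.75-np.radians(psi),-2.5,2.5)]);ok=[];
    for t in range(0,61,5):
        R=Rt(psi,t);q,e=ik(g+[0,0,40]+19*R[:,2],R,q,s4)
        if e>.01:break
    print(s4,psi,"tilt",t,round(e,3),q.round(2))
E
```

```text
(array([501.9544464 , -35.13977135,  87.51200448]), array([[ 0.99905619, -0.04341697,  0.00130429],
       [-0.04341349, -0.99905384, -0.00258569],
       [ 0.00141532,  0.00252662, -0.99999581]]))
1 -40 tilt 10 0.025 [ 0.23  0.29  1.8  -0.14  0.95  2.55]
1 -20 tilt 30 0.038 [ 0.3   0.16  2.02 -0.48  0.6   2.55]
1 0 tilt 45 0.051 [ 0.24  0.08  2.22 -0.82  0.17  2.55]
1 20 tilt 60 0.0 [ 0.07  0.12  2.38  2.56  0.45 -1.18]
1 40 tilt 60 0.0 [-0.12  0.19  2.29  1.82  0.71 -0.81]
1 60 tilt 60 0.0 [-0.22  0.31  2.12  1.42  0.99 -0.74]
1 80 tilt 60 0.0 [-0.24  0.45  1.92  1.15  1.25 -0.74]
1 100 tilt 60 0.0 [-0.21  0.59  1.7   0.94  1.49 -0.79]
1 120 tilt 60 0.0 [-0.15  0.71  1.48  0.76  1.71 -0.87]
1 140 tilt 60 0.0 [-0.06  0.83  1.28  0.58  1.92 -1.  ]
1 160 tilt 60 0.0 [ 0.03  0.91  1.13  0.38  2.08 -1.18]
1 180 tilt 60 0.0 [ 0.13  0.97  1.03  0.14  2.18 -1.43]
1 200 tilt 60 0.0 [ 0.23  0.97  1.02 -0.13  2.19 -1.7 ]
1 220 tilt 60 0.0 [ 0.33  0.93  1.09 -0.37  2.1  -1.96]
-1 -40 tilt 10 0.025 [0.23 0.29 1.8  0.14 0.95 2.55]
-1 -20 tilt 30 0.038 [0.3  0.16 2.02 0.48 0.6  2.55]
-1 0 tilt 45 0.051 [0.24 0.08 2.22 0.82 0.17 2.55]
-1 20 tilt 50 0.085 [ 0.11  0.07  2.25 -1.31  0.17  0.09]
-1 40 tilt 50 0.055 [-0.06  0.14  2.19 -1.31  0.56 -0.28]
-1 60 tilt 60 0.055 [-0.21  0.31  2.08 -1.31  0.99 -0.64]
-1 80 tilt 60 0.0 [-0.24  0.45  1.92 -1.15  1.25 -0.74]
-1 100 tilt 60 0.0 [-0.21  0.59  1.7  -0.94  1.49 -0.79]
-1 120 tilt 60 0.0 [-0.15  0.71  1.48 -0.76  1.71 -0.87]
-1 140 tilt 60 0.0 [-0.06  0.83  1.28 -0.58  1.92 -1.  ]
-1 160 tilt 60 0.0 [ 0.03  0.91  1.13 -0.38  2.08 -1.18]
-1 180 tilt 60 0.0 [ 0.13  0.97  1.03 -0.14  2.18 -1.43]
-1 200 tilt 60 0.0 [ 0.23  0.97  1.02  0.13  2.19 -1.7 ]
-1 220 tilt 60 0.0 [ 0.33  0.93  1.09  0.37  2.1  -1.96]
```

Emit:
send_rows(increments="0 -0.0015 0 0 0 0 1;0 -0.0015 0 0 0 0 1;0 -0.0015 0 0 0 0 -1;0 -0.0015 0 0 0 0 -1;0 -0.0015 0 0 0 0 -1;0 -0.0015 0 0 0 0 -1;0 -0.0015 0 0 0 0 -1;0 -0.0015 0 0 0 0 -1", grip_force=50)

```text
t: 3.23
tcp_pos: [501.6, -32.1, 85.4]
orientation: [0.002, 1.0, -0.02, 0.001]
contact_force: [0.1, -5.4, 1.3]
grip_width: 52.9
grip_force: 50.0
```

Emit:
send_rows(increments="0 0 0 0 0 0 -1;0 0 0 0 0 0 -1;0 0 0 0 0 0 -1;0 0 0 0 0 0 -1")

```text
t: 3.57
tcp_pos: [501.6, -32.1, 85.4]
orientation: [0.002, 1.0, -0.021, 0.001]
contact_force: [-0.3, -4.8, 2.1]
grip_width: 52.9
grip_force: 50.0
```

```bash
python3 - <<'E'
from m import *
json.dump([[501,-30.8,86],Rt(-2.4,0).tolist()],open("cmd.json","w"))
show()
T=lambda g,y,t:(np.array(g)+19*Rt(y,t)[:,2],Rt(y,t))
plan(T([501,-30.8,240],-2.4,0),T([575,55,250],30,0),T([653,145,250],60,0),T([653,145,200],60,30),T([653,145,170],60,60))
E
```

```text
t 3.57 tcp [501.6 -32.1  85.4] yaw 177.65010702654848 tilt 0.09 zaxis [ 0.001 -0.004 -1.   ] q [-0.111  0.09   2.114 -0.004  0.936  1.503] F [-0.3 -4.8  2.1] w 52.9 gf 50.0
cmd [501.  -30.8  86. ] meas-cmd [ 0.6 -1.3 -0.6] roterr deg [-0.21  0.09 -0.05]
ROW 0.0 0.0 -0.135 0.0 0.0 0.0 | mm 135.0 deg 0.0
ROW 0.0703 -0.0888 -0.01 0.0 0.0 -0.09 | mm 113.0 deg 32.0
ROW 0.1126 -0.0389 0.0 0.0 0.0 -0.0833 | mm 119.0 deg 29.0
ROW 0.0095 -0.0 0.0475 0.0 0.0833 -0.0 | mm 48.0 deg 29.0
ROW -0.0055 -0.0 0.0234 0.0 0.0834 -0.0 | mm 24.0 deg 30.0
```

Emit:
send_rows(increments="0 0 -0.02 0 0 0 -1;0 0 -0.05 0 0 0 -1;0 0 -0.085 0 0 0 -1;0 0 -0.115 0 0 0 -1;0 0 -0.135 0 0 0 -1;0 0 -0.135 0 0 0 -1")

```text
t: 4.07
tcp_pos: [503.9, -30.8, 224.8]
orientation: [0.001, 1.0, -0.021, 0.004]
contact_force: [-0.1, -1.2, -2.7]
grip_width: 53.3
grip_force: 50.0
```

Emit:
send_rows(increments="0.0176 -0.0222 -0.0025 0 0 -0.0225 -1;0.0351 -0.0444 -0.005 0 0 -0.045 -1;0.0527 -0.0666 -0.0075 0 0 -0.0675 -1;0.0703 -0.0888 -0.01 0 0 -0.09 -1;0.0703 -0.0888 -0.01 0 0 -0.09 -1;0.0703 -0.0888 -0.01 0 0 -0.09 -1")

```text
t: 4.57
tcp_pos: [574.4, 56.3, 226.8]
orientation: [0.0, 0.965, 0.261, -0.002]
contact_force: [0.6, -0.4, -2.4]
grip_width: 52.8
grip_force: 50.0
```

Emit:
send_rows(increments="0.0281 -0.0097 0 0 0 -0.0208 -1;0.0563 -0.0195 0 0 0 -0.0416 -1;0.0844 -0.0292 0 0 0 -0.0625 -1;0.1126 -0.0389 0 0 0 -0.0833 -1;0.1126 -0.0389 0 0 0 -0.0833 -1;0.1126 -0.0389 0 0 0 -0.0833 -1")

```text
t: 5.07
tcp_pos: [652.1, 145.3, 226.9]
orientation: [0.0, 0.866, 0.5, -0.002]
contact_force: [-1.0, -0.9, -3.6]
grip_width: 53.1
grip_force: 50.0
```

Emit:
send_rows(increments="0.0024 0 0.0119 0 0.0208 0 -1;0.0048 0 0.0238 0 0.0416 0 -1;0.0071 0 0.0356 0 0.0625 0 -1;0.0095 0 0.0475 0 0.0833 0 -1;0.0095 0 0.0475 0 0.0833 0 -1;0.0095 0 0.0475 0 0.0833 0 -1")

```text
t: 5.57
tcp_pos: [652.8, 150.0, 177.2]
orientation: [-0.13, 0.839, 0.48, 0.22]
contact_force: [-0.1, 0.6, -3.0]
grip_width: 53.2
grip_force: 50.0
```

Emit:
send_rows(increments="-0.0014 0 0.0058 0 0.0208 0 -1;-0.0028 0 0.0117 0 0.0417 0 -1;-0.0041 0 0.0175 0 0.0626 0 -1;-0.0055 0 0.0234 0 0.0834 0 -1;-0.0055 0 0.0234 0 0.0834 0 -1;-0.0055 0 0.0234 0 0.0834 0 -1;-0.0055 0 0.0234 0 0.0834 0 -1")

```text
t: 6.15
tcp_pos: [660.6, 158.3, 157.8]
orientation: [-0.25, 0.752, 0.433, 0.431]
contact_force: [0.3, -0.3, -2.3]
grip_width: 52.7
grip_force: 50.0
```

```bash
python3 - <<'E'
from m import *
from h import *
s,R=show();g=s["tcp_pos"]-19*R[:,2];print("grasp",g.round(1))
c=robot.capture("scene");cv2.imwrite("pics/s1.png",cv2.resize(c["color"][150:400,200:520,::-1],None,fx=2.2,fy=2.2))
for n in("scene","top"):
    P=cloud(robot.capture(n));p=sel(P,g[:2],60,g[2]-110,g[2]-22)
    print(n,len(p),p.min(0),p.max(0))
    if len(p)<60:continue
    # fit cylinder near vertical: axis = (a,b,1)
    def f(q):
        a=np.array([q[2],q[3],1]);a/=np.linalg.norm(a);return np.linalg.norm(np.cross(p-np.array([q[0],q[1],g[2]-50]),a),axis=1)-27
    r=least_squares(f,[g[0],g[1],0,0],loss="soft_l1",f_scale=2);print(r.x.round(3),np.abs(r.fun).mean())
E
```

```text
t 6.15 tcp [660.6 158.3 157.8] yaw 59.92598058659502 tilt 59.72 zaxis [ 0.432  0.748 -0.504] q [-0.233  0.272  2.121  1.377  1.003 -0.683] F [ 0.3 -0.3 -2.3] w 52.7 gf 50.0
cmd [661.2 159.2 160.5] meas-cmd [-0.7 -0.9 -2.7] roterr deg [ 0.02 -0.29  0.15]
grasp [652.4 144.1 167.4]
scene 646 [633.26252836 119.2054506   74.80073693] [683.53473394 171.85319972 145.31109831]
[ 6.54987e+02  1.44525e+02  4.40000e-02 -1.20000e-02] 1.3913255166003538
top 159 [629.36742214 117.51322009  75.32032552] [677.15630604 165.11951512 144.95170765]
[ 6.50093e+02  1.41848e+02  3.70000e-02 -1.32000e-01] 2.4447370431647815
```

View pics/s1.png

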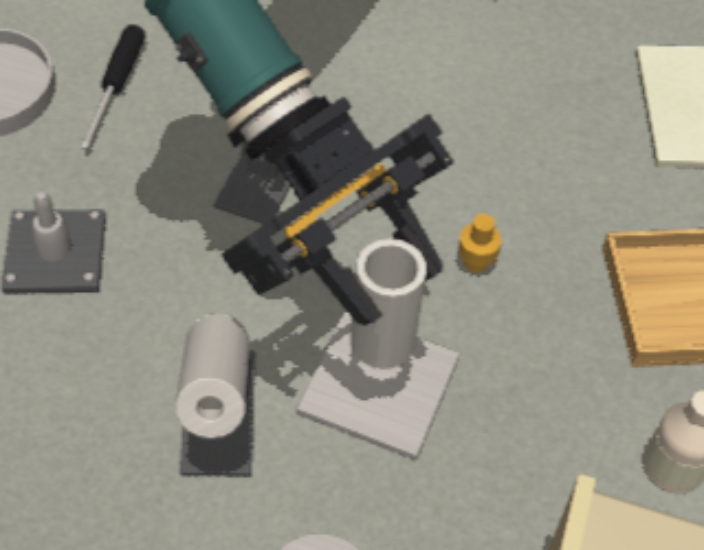

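Emit:
send_rows(increments="-0.0173 0 0.01 0 0 0 -1;-0.0346 0 0.02 0 0 0 -1;-0.0459 0 0.0265 0 0 0 -1;-0.0494 0 0.0285 0 0 0 -1;-0.0502 0 0.029 0 0 0 -1;-0.0502 0 0.029 0 0 0 -1")

```text
t: 6.8
tcp_pos: [662.3, 159.4, 102.6]
orientation: [-0.249, 0.75, 0.434, 0.433]
contact_force: [0.0, -0.4, -3.0]
grip_width: 53.2
grip_force: 50.0
```

Emit:
send_rows(increments="-0.0009 0 0.0005 0 0 0 -1;-0.0017 0 0.001 0 0 0 -1;-0.0026 0 0.0015 0 0 0 -1;-0.0035 0 0.002 0 0 0 -1;-0.0035 0 0.002 0 0 0 -1")

```text
t: 7.22
tcp_pos: [661.4, 158.8, 97.3]
orientation: [-0.249, 0.75, 0.433, 0.433]
contact_force: [0.3, 0.7, -2.9]
grip_width: 52.9
grip_force: 50.0
```

Emit:
send_rows(increments="-0.0009 0 0.0005 0 0 0 -1;-0.0017 0 0.001 0 0 0 -1;-0.0026 0 0.0015 0 0 0 -1;-0.0026 0 0.0015 0 0 0 -1")

```text
t: 7.55
tcp_pos: [662.1, 159.5, 96.8]
orientation: [-0.25, 0.749, 0.433, 0.435]
contact_force: [-4.5, -1.3, 7.3]
grip_width: 53.1
grip_force: 50.0
```

Emit:
send_rows(increments="-0.0009 0 0.0005 0 0 0 -1;-0.0013 0 0.0008 0 0 0 -1;-0.0013 0 0.0008 0 0 0 -1")

```text
t: 7.8
tcp_pos: [662.5, 160.0, 96.9]
orientation: [-0.251, 0.748, 0.433, 0.436]
contact_force: [-6.2, -1.1, 11.9]
grip_width: 53.2
grip_force: 50.0
```

Emit:
send_rows(increments="0.0009 0 -0.0005 0 0 0 -1;0.0009 0 -0.0005 0 0 0 -1;0.0009 0 -0.0005 0 0 0 -1", grip_force=5)

```text
t: 8.05
tcp_pos: [662.5, 159.4, 96.4]
orientation: [-0.25, 0.749, 0.433, 0.435]
contact_force: [-2.6, -0.4, 6.9]
grip_width: 54.7
grip_force: 5.0
```

Emit:
send_rows(increments="0 0 0 0 0 0 0.35;0 0 0 0 0 0 0.5;0 0 0 0 0 0 1;0 0 0 0 0 0 1;0 0 0 0 0 0 1;0 0 0 0 0 0 1")

```text
t: 8.55
tcp_pos: [661.3, 159.0, 93.5]
orientation: [-0.249, 0.75, 0.433, 0.433]
contact_force: [-0.4, -0.8, -0.1]
grip_width: 87.9
grip_force: 0.0
```

```bash
python3 - <<'E'
from m import *
from h import *
s,R=show()
c=robot.capture("scene");cv2.imwrite("pics/s2.png",cv2.resize(c["color"][150:400,250:490,::-1],None,fx=2,fy=2))
E
```

```text
t 8.55 tcp [661.3 159.   93.5] yaw 59.98623297285111 tilt 59.92 zaxis [ 0.433  0.749 -0.501] q [-0.232  0.389  2.132  1.464  0.985 -0.841] F [-0.4 -0.8 -0.1] w 87.9 gf 0.0
cmd [661.2 159.2 160.5] meas-cmd [  0.   -0.2 -67. ] roterr deg [-0.03 -0.09 -0.05]
```

View pics/s2.png

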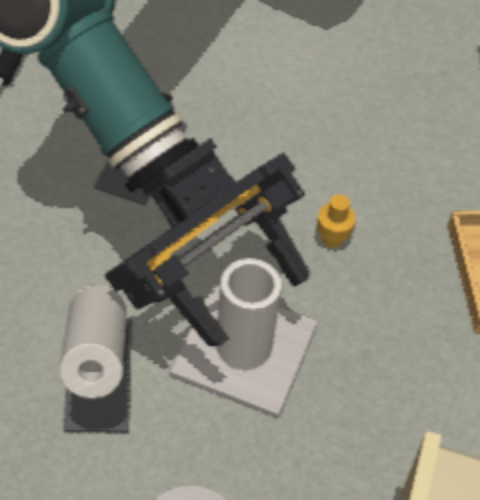

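```bash
python3 - <<'E'
from m import *
json.dump([[661.2,159.2,95],Rt(60,60).tolist()],open("cmd.json","w"))
p=np.array([661.2,159.2,95]);a=p-140*Rt(60,60)[:,2]
plan((a,Rt(60,60)),(a+[0,0,60],Rt(60,30)),(a+[0,0,110],Rt(60,0)))
E
```

```text
ROW -0.0 -0.0 -0.14 0.0 0.0 0.0 | mm 140.0 deg 0.0
ROW 0.052 -0.0 -0.03 0.0 -0.0833 0.0 | mm 60.0 deg 29.0
ROW 0.025 -0.0 -0.0433 0.0 -0.0834 0.0 | mm 49.0 deg 30.0
```

Emit:
send_rows(increments="0 0 -0.02 0 0 0 1;0 0 -0.05 0 0 0 1;0 0 -0.09 0 0 0 1;0 0 -0.125 0 0 0 1;0 0 -0.14 0 0 0 1;0 0 -0.14 0 0 0 1")

```text
t: 9.1
tcp_pos: [601.6, 51.2, 166.1]
orientation: [-0.247, 0.75, 0.433, 0.434]
contact_force: [0.1, -0.3, -0.1]
grip_width: 88.0
grip_force: 0.0
```

Emit:
send_rows(increments="0.013 0 -0.0075 0 -0.0208 0 1;0.026 0 -0.015 0 -0.0416 0 1;0.039 0 -0.0225 0 -0.0625 0 1;0.052 0 -0.03 0 -0.0833 0 1;0.052 0 -0.03 0 -0.0833 0 1;0.052 0 -0.03 0 -0.0833 0 1")

```text
t: 9.6
tcp_pos: [603.0, 56.6, 227.5]
orientation: [-0.127, 0.835, 0.486, 0.226]
contact_force: [-0.9, 0.1, 0.0]
grip_width: 88.2
grip_force: 0.0
```

Emit:
send_rows(increments="0.0063 0 -0.0108 0 -0.0208 0 1;0.0125 0 -0.0217 0 -0.0417 0 1;0.0188 0 -0.0325 0 -0.0626 0 1;0.025 0 -0.0433 0 -0.0834 0 1;0.025 0 -0.0433 0 -0.0834 0 1;0.025 0 -0.0433 0 -0.0834 0 1")

```text
t: 10.1
tcp_pos: [600.6, 56.7, 271.7]
orientation: [-0.001, 0.865, 0.502, -0.001]
contact_force: [0.2, -0.6, -0.9]
grip_width: 88.1
grip_force: 0.0
```

```bash
cat > up.py <<'E'
from m import *
from h import *
def upright(xy,z0,z1):  # sleeve standing near xy: body fit for z0..z1 from both cameras
    for n in("scene","top"):
        P=cloud(robot.capture(n));p=sel(P,xy,60,z0,z1)
        def f(q):
            a=np.array([q[2],q[3],1]);a/=np.linalg.norm(a);return np.linalg.norm(np.cross(p-np.array([q[0],q[1],(z0+z1)/2]),a),axis=1)-27
        r=least_squares(f,[*xy,0,0],loss="soft_l1",f_scale=1)
        t=sel(P,xy,40,z1-5,z1+30);t=t[t[:,2]>np.percentile(t[:,2],90)-5];ci=cv2.minEnclosingCircle(t[:,:2].astype(np.float32))
        print(n,len(p),r.x.round(3),"top circle",np.round(ci[0],1),round(ci[1],1),"topz",np.median(t[:,2]))
E
python3 - <<'E'
from up import *
s,R=show();upright([653,144.],25,112)
E
```

```text
t 10.1 tcp [600.6  56.7 271.7] yaw 60.256932422908946 tilt -0.04 zaxis [-0.002  0.001 -1.   ] q [5.200e-02 1.120e-01 1.722e+00 1.000e-03 1.310e+00 5.710e-01] F [ 0.2 -0.6 -0.9] w 88.1 gf 0.0
cmd [600.6  54.2 275. ] meas-cmd [-0.   2.4 -3.3] roterr deg [ 0.14 -0.03 -0.26]
scene 991 [6.54880e+02 1.45199e+02 2.70000e-02 6.00000e-03] top circle [655.2 144.8] 27.3 topz 122.41414565445059
top 23 [6.56032e+02 1.44638e+02 4.00000e-03 7.00000e-03] top circle [632.6 151.5] 4.5 topz 123.52421903567954
```

```bash
python3 - <<'E'
from m import *
json.dump([[600.6,55.5,273.5],Rt(60,0).tolist()],open("cmd.json","w"))
plan(([654,145,230],Rt(60,0)))
E
```

```text
ROW 0.1042 0.0015 0.0435 0.0 0.0 0.0 | mm 112.0 deg 0.0
```

Emit:
send_rows(increments="0.0261 0.0004 0.0109 0 0 0 1;0.0521 0.0007 0.0217 0 0 0 1;0.0781 0.0011 0.0326 0 0 0 1;0.1042 0.0015 0.0435 0 0 0 1;0.1042 0.0015 0.0435 0 0 0 1;0.1042 0.0015 0.0435 0 0 0 1")

```text
t: 10.7
tcp_pos: [652.2, 142.7, 226.6]
orientation: [-0.001, 0.866, 0.5, -0.003]
contact_force: [-0.7, -0.7, 0.2]
grip_width: 88.4
grip_force: 0.0
```

```bash
cat >> up.py <<'E'
def wcloud():
    s=robot.state();R=Ro.from_quat(s["orientation"][[1,2,3,0]]).as_matrix();c=robot.capture("wrist");T=c["tool_from_camera"]
    v,u=np.mgrid[:480,:640];z=c["depth"];X=np.stack([(u-c["cx"])/c["fx"]*z,(v-c["cy"])/c["fy"]*z,z],-1)
    P=(X@T[:3,:3].T+T[:3,3])@R.T+s["tcp_pos"];P[z==0]=np.nan;return P,c
def circ(t):  # outer circle centre of a ring of points
    ci=cv2.minEnclosingCircle(t[:,:2].astype(np.float32));return np.round(ci[0],1),round(ci[1],1),len(t),np.median(t[:,2]).round(1)
E
python3 - <<'E'
from up import *
s,R=show();P,c=wcloud();t=sel(P,[654,145],38,117,128)
print(circ(t));cv2.imwrite("pics/w2.png",c["color"][:,:,::-1])
p=sel(P,[654,145],45,60,115)
r=least_squares(lambda q:np.hypot(p[:,0]-q[0],p[:,1]-q[1])-27,[654,145],loss="soft_l1");print(r.x,len(p))
E
```

```text
t 10.7 tcp [652.2 142.7 226.6] yaw 59.97993159548852 tilt -0.23 zaxis [-0.006 -0.001 -1.   ] q [ 0.178  0.261  1.63  -0.     1.256  0.702] F [-0.7 -0.7  0.2] w 88.4 gf 0.0
cmd [654. 145. 230.] meas-cmd [-1.8 -2.3 -3.4] roterr deg [ 0.24 -0.23  0.02]
(array([653.4, 145.2]), 26.9, 2671, np.float64(121.8))
[657.46781596 150.48699384] 2652
```

Emit:
send_rows(increments="0.0025 0.0002 0.03 0 0 0 1;0.0025 0.0002 0.065 0 0 0 1;0.0025 0.0002 0.085 0 0 0 1;0.0025 0.0002 0.085 0 0 0 1")

```text
t: 11.08
tcp_pos: [650.8, 142.9, 139.3]
orientation: [-0.001, 0.867, 0.499, -0.005]
contact_force: [-1.1, -0.6, -1.7]
grip_width: 87.9
grip_force: 0.0
```

```bash
python3 - <<'E'
from up import *
s,R=show();print(R.T@(np.array([653.8,145.1,78])-s["tcp_pos"]))
E
```

```text
t 11.08 tcp [650.8 142.9 139.3] yaw 59.871211879864745 tilt -0.44 zaxis [-0.01  -0.003 -1.   ] q [ 0.179  0.328  1.712 -0.002  1.112  0.706] F [-1.1 -0.6 -1.7] w 87.9 gf 0.0
cmd [654. 145. 230.] meas-cmd [ -3.2  -2.1 -90.7] roterr deg [ 0.39 -0.44  0.13]
[ 3.89983777  1.84630015 61.29869918]
```

Emit:
send_rows(increments="0.003 0.001 0.015 0 0 0 1;0.003 0.001 0.04 0 0 0 1;0.003 0.001 0.06 0 0 0 1;0.003 0.001 0.06 0 0 0 1;0.003 0.001 0.06 0 0 0 1;0.003 0.001 0.06 0 0 0 1")

```text
t: 11.58
tcp_pos: [659.4, 147.5, 87.5]
orientation: [0.001, 0.866, 0.5, 0.001]
contact_force: [0.4, 0.9, 1.0]
grip_width: 87.9
grip_force: 0.0
```

```bash
python3 - <<'E'
from up import *
s,R=show();print(R.T@(np.array([653.8,145.1,78])-s["tcp_pos"]))
E
```

```text
t 11.58 tcp [659.4 147.5  87.5] yaw 59.95933563969945 tilt 0.05 zaxis [ 0.004 -0.001 -1.   ] q [ 0.184  0.386  1.737 -0.002  1.015  0.709] F [0.4 0.9 1. ] w 87.9 gf 0.0
cmd [654. 145. 230.] meas-cmd [   5.4    2.5 -142.5] roterr deg [-0.21  0.05  0.04]
[-4.92574111 -3.71099685  9.43485919]
```

Emit:
send_rows(increments="0 0 0 0 0 0 1;0 0 0 0 0 0 1;0 0 0 0 0 0 1")

```text
t: 11.83
tcp_pos: [659.0, 147.8, 87.0]
orientation: [0.001, 0.866, 0.5, 0.001]
contact_force: [0.4, -0.4, -0.7]
grip_width: 88.1
grip_force: 0.0
```

Emit:
send_rows(increments="0 0 0 0 0 0 1;0 0 0 0 0 0 1;0 0 0 0 0 0 1")

```text
t: 12.08
tcp_pos: [658.0, 147.7, 85.4]
orientation: [0.001, 0.866, 0.5, -0.0]
contact_force: [-0.4, -0.1, 0.2]
grip_width: 87.9
grip_force: 0.0
```

Emit:
send_rows(increments="-0.0055 -0.0014 0.007 0 0 0 1;-0.0055 -0.0014 0.007 0 0 0 1;-0.0055 -0.0014 0.007 0 0 0 1;-0.0055 -0.0014 0.007 0 0 0 1;-0.0055 -0.0014 0.007 0 0 0 1;-0.0055 -0.0014 0.007 0 0 0 1")

```text
t: 12.58
tcp_pos: [654.1, 143.6, 78.4]
orientation: [0.001, 0.866, 0.5, -0.0]
contact_force: [0.6, 0.7, 0.2]
grip_width: 88.1
grip_force: 0.0
```

```bash
python3 - <<'E'
from up import *
json.dump([[653.8,145.1,78],Rt(60,0).tolist()],open("cmd.json","w"))
s,R=show()
E
```

```text
t 12.58 tcp [654.1 143.6  78.4] yaw 59.99156604080923 tilt -0.07 zaxis [ 0.001 -0.002 -1.   ] q [ 0.18   0.388  1.754 -0.002  0.999  0.705] F [0.6 0.7 0.2] w 88.1 gf 0.0
cmd [653.8 145.1  78. ] meas-cmd [ 0.3 -1.5  0.4] roterr deg [-0.09 -0.07  0.01]
```

Emit:
send_rows(increments="0.0013 -0.0007 0 0 0 0 1;0.0013 -0.0007 0 0 0 0 -1;0.0013 -0.0007 0 0 0 0 -1;0.0013 -0.0007 0 0 0 0 -1;0.0013 -0.0007 0 0 0 0 -1;0.0013 -0.0007 0 0 0 0 -1;0.0013 -0.0007 0 0 0 0 -1;0.0013 -0.0007 0 0 0 0 -1", grip_force=35)

```text
t: 13.25
tcp_pos: [653.9, 145.0, 78.2]
orientation: [0.001, 0.866, 0.5, -0.0]
contact_force: [0.0, -0.1, 0.5]
grip_width: 53.5
grip_force: 35.0
```

```bash
python3 - <<'E'
from up import *
json.dump([[653.8,146.6,78],Rt(60,0).tolist()],open("cmd.json","w"))
s,R=show()
# sag bias y -1.5 kept; pin ~ (620,-182)
plan(([653.8,146.6,240],Rt(60,0)),([642,30,250],Rt(60,0)),([630,-85,250],Rt(60,0)),([620,-181,240],Rt(60,0)))
E
```

```text
t 13.25 tcp [653.9 145.   78.2] yaw 59.98851454923596 tilt -0.08 zaxis [ 0.    -0.002 -1.   ] q [ 0.182  0.388  1.754 -0.002  1.     0.707] F [ 0.  -0.1  0.5] w 53.5 gf 35.0
cmd [653.8 146.6  78. ] meas-cmd [ 0.1 -1.6  0.2] roterr deg [-0.06 -0.08  0.01]
ROW 0.0 0.0 -0.162 0.0 0.0 0.0 | mm 162.0 deg 0.0
ROW -0.1069 0.0481 -0.01 0.0 0.0 0.0 | mm 117.0 deg 0.0
ROW -0.1056 0.0471 0.0 0.0 0.0 0.0 | mm 115.0 deg 0.0
ROW -0.0881 0.0393 0.01 0.0 0.0 0.0 | mm 96.0 deg 0.0
```

Emit:
send_rows(increments="0 0 -0.03 0 0 0 -1;0 0 -0.07 0 0 0 -1;0 0 -0.11 0 0 0 -1;0 0 -0.145 0 0 0 -1;0 0 -0.162 0 0 0 -1;0 0 -0.162 0 0 0 -1")

```text
t: 13.75
tcp_pos: [656.9, 145.8, 246.6]
orientation: [0.003, 0.866, 0.5, 0.004]
contact_force: [-0.1, 0.1, -2.2]
grip_width: 54.0
grip_force: 35.0
```

Emit:
send_rows(increments="-0.0267 0.012 -0.0025 0 0 0 -1;-0.0535 0.024 -0.005 0 0 0 -1;-0.0802 0.036 -0.0075 0 0 0 -1;-0.1069 0.0481 -0.01 0 0 0 -1")

```text
t: 14.08
tcp_pos: [640.3, 27.7, 247.1]
orientation: [-0.0, 0.866, 0.5, -0.002]
contact_force: [0.4, -0.9, -2.7]
grip_width: 54.0
grip_force: 35.0
```

Emit:
send_rows(increments="-0.0264 0.0118 0 0 0 0 -1;-0.0528 0.0236 0 0 0 0 -1;-0.0792 0.0353 0 0 0 0 -1;-0.1056 0.0471 0 0 0 0 -1")

```text
t: 14.42
tcp_pos: [628.2, -87.4, 247.2]
orientation: [-0.001, 0.866, 0.5, -0.002]
contact_force: [0.9, 1.1, -3.3]
grip_width: 53.9
grip_force: 35.0
```

Emit:
send_rows(increments="-0.022 0.01 0.0025 0 0 0 -1;-0.044 0.0197 0.005 0 0 0 -1;-0.066 0.0295 0.0075 0 0 0 -1;-0.0881 0.0393 0.01 0 0 0 -1;-0.0881 0.0393 0.01 0 0 0 -1;-0.0881 0.0393 0.01 0 0 0 -1;-0.0881 0.0393 0.01 0 0 0 -1;-0.0881 0.0393 0.01 0 0 0 -1")

```text
t: 15.08
tcp_pos: [619.6, -181.2, 239.5]
orientation: [-0.0, 0.866, 0.5, -0.001]
contact_force: [-0.6, 0.5, -2.9]
grip_width: 53.9
grip_force: 35.0
```

```bash
python3 - <<'E'
from up import *
s,R=show()
c=robot.capture("scene");cv2.imwrite("pics/s3.png",cv2.resize(c["color"][90:330,100:400,::-1],None,fx=2.5,fy=2.5))
for n in("scene","top"):
    P=cloud(robot.capture(n))
    p=sel(P,[620,-182],12,56,92)
    print(n,"pin",len(p),p.mean(0) if len(p) else 0)
    p=sel(P,s["tcp_pos"][:2],50,s["tcp_pos"][2]-62,s["tcp_pos"][2]-5);print(len(p))
    if len(p)>100:
        f=lambda q:np.linalg.norm(np.cross(p-np.array([q[0],q[1],200]),np.array([q[2],q[3],1])/np.linalg.norm([q[2],q[3],1])),axis=1)-27
        r=least_squares(f,[620,-182,0,0],loss="soft_l1");print("sleeve",r.x.round(3),p[:,2].min())
P,c=wcloud();cv2.imwrite("pics/w3.png",c["color"][:,:,::-1])
E
```

```text
t 15.08 tcp [ 619.6 -181.2  239.5] yaw 60.030885205238334 tilt -0.08 zaxis [-0.001 -0.001 -1.   ] q [-3.230e-01  2.090e-01  1.669e+00 -1.000e-03  1.264e+00  2.010e-01] F [-0.6  0.5 -2.9] w 53.9 gf 35.0
cmd [ 620. -181.  240.] meas-cmd [-0.4 -0.3 -0.5] roterr deg [ 0.05 -0.08 -0.03]
scene pin 103 [ 622.78859469 -180.56211608   76.51800664]
637
sleeve [ 6.20111e+02 -1.81274e+02  4.00000e-03 -3.00000e-03] 177.59640607365827
top pin 0 0
13
```

View pics/s3.png

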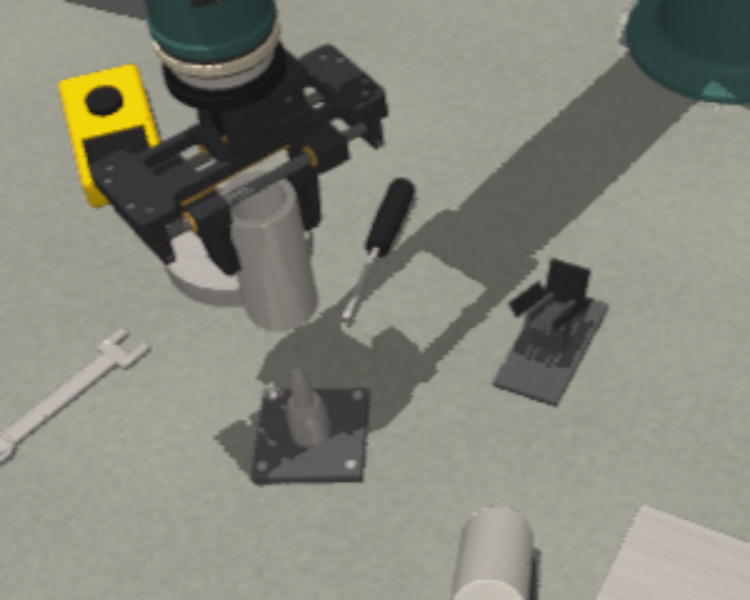

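The sleeve hangs vertical above the gauge pin (crop (275,260)), with the pin's tip at (297,375). I'll fit the pin's axis with the same estimator.

```bash
python3 - <<'E'
from h import *
d=pickle.load(open("c0.pkl","rb"))
for n in d:
    P=cloud(d[n])
    for R,z0,z1 in((8,56,80),(16.5,16,38)):
        p=sel(P,[620,-182],R+8,z0,z1)
        r=least_squares(lambda q:np.hypot(p[:,0]-q[0],p[:,1]-q[1])-R,[620,-182],loss="soft_l1");print(n,R,r.x.round(1),len(p),np.abs(r.fun).mean().round(2))
    p=sel(P,[620,-182],90,10.5,14.5);q=p[np.hypot(*(p[:,:2]-[620,-182]).T)>20]
    rc=cv2.minAreaRect(q[:,:2].astype(np.float32));print("base",rc)
E
```

```text
scene 8 [ 618.5 -183.6] 63 0.88
scene 16.5 [ 618.6 -183.5] 113 1.24
base ((619.98388671875, -182.75491333007812), (92.60144805908203, 90.23490142822266), 20.748443603515625)
top 8 [ 620.5 -184.8] 16 0.47
top 16.5 [ 620.2 -184.6] 32 1.05
base ((619.9153442382812, -184.21595764160156), (89.82221221923828, 89.7950210571289), 20.425172805786133)
```

Emit:
send_rows(increments="-0.0019 0.0011 0.02 0 0 0 -1;-0.0019 0.0011 0.045 0 0 0 -1;-0.0019 0.0011 0.065 0 0 0 -1;-0.0019 0.0011 0.075 0 0 0 -1;-0.0019 0.0011 0.075 0 0 0 -1;-0.0019 0.0011 0.075 0 0 0 -1")

```text
t: 15.78
tcp_pos: [620.1, -184.2, 165.7]
orientation: [0.001, 0.866, 0.5, -0.001]
contact_force: [-0.2, -0.0, -3.4]
grip_width: 54.2
grip_force: 35.0
```

Emit:
send_rows(increments="0 0 0.006 0 0 0 -1;0 0 0.012 0 0 0 -1;0 0 0.018 0 0 0 -1;0 0 0.024 0 0 0 -1;0 0 0.03 0 0 0 -1;0 0 0.035 0 0 0 -1;0 0 0.035 0 0 0 -1")

```text
t: 16.37
tcp_pos: [619.1, -184.4, 129.0]
orientation: [-0.0, 0.866, 0.5, -0.001]
contact_force: [-1.0, 0.3, -3.3]
grip_width: 54.0
grip_force: 35.0
```

Emit:
send_rows(increments="0 0 0.0025 0 0 0 -1;0 0 0.005 0 0 0 -1;0 0 0.0075 0 0 0 -1;0 0 0.01 0 0 0 -1;0 0 0.0125 0 0 0 -1;0 0 0.015 0 0 0 -1;0 0 0.0175 0 0 0 -1;0 0 0.02 0 0 0 -1")

```text
t: 17.03
tcp_pos: [620.1, -184.7, 110.6]
orientation: [0.001, 0.866, 0.5, -0.0]
contact_force: [-0.4, 0.0, -1.7]
grip_width: 54.0
grip_force: 35.0
```

Emit:
send_rows(increments="0 0 0.003 0 0 0 -1;0 0 0.006 0 0 0 -1;0 0 0.009 0 0 0 -1;0 0 0.012 0 0 0 -1;0 0 0.014 0 0 0 -1;0 0 0.014 0 0 0 -1")

```text
t: 17.53
tcp_pos: [619.7, -184.6, 96.1]
orientation: [0.0, 0.866, 0.5, -0.001]
contact_force: [-1.2, 0.2, -3.0]
grip_width: 54.2
grip_force: 35.0
```

Emit:
send_rows(increments="0 0 0.003 0 0 0 -1;0 0 0.006 0 0 0 -1;0 0 0.009 0 0 0 -1;0 0 0.012 0 0 0 -1;0 0 0.014 0 0 0 -1;0 0 0.016 0 0 0 -1;0 0 0.016 0 0 0 -1")

```text
t: 18.12
tcp_pos: [619.7, -184.6, 80.2]
orientation: [0.001, 0.866, 0.5, -0.001]
contact_force: [0.4, -1.0, -4.7]
grip_width: 53.6
grip_force: 35.0
```

Emit:
send_rows(increments="0 0 0.001 0 0 0 -1;0 0 0.002 0 0 0 -1;0 0 0.003 0 0 0 -1;0 0 0.004 0 0 0 -1;0 0 0.004 0 0 0 -1")

```text
t: 18.53
tcp_pos: [620.4, -184.8, 78.2]
orientation: [0.001, 0.866, 0.5, -0.0]
contact_force: [-3.6, 1.0, 5.0]
grip_width: 53.9
grip_force: 35.0
```

```bash
python3 - <<'E'
from up import *
s,R=show();P=cloud(robot.capture("scene"));t=sel(P,[620,-183],26,112,132);print(len(t),np.median(t[:,2]) if len(t) else 0,np.percentile(t[:,2],[10,90]))
E
```

```text
t 18.53 tcp [ 620.4 -184.8   78.2] yaw 59.98988695860645 tilt -0.07 zaxis [ 0.001 -0.002 -1.   ] q [-0.327  0.35   1.807 -0.002  0.983  0.198] F [-3.6  1.   5. ] w 53.9 gf 35.0
cmd [ 620. -181.  240.] meas-cmd [   0.4   -3.8 -161.8] roterr deg [-0.1  -0.07  0.01]
193 121.58343499974548 [115.77693624 123.96801563]
```

Fully home: the TCP stopped at 78.2, the same height as on the 12 mm plate, with the reaction force appearing there. So it goes in the wooden tray.

```bash
python3 - <<'E'
from up import *
json.dump([[620,-183.2,76],Rt(60,0).tolist()],open("cmd.json","w"))
Q=Rt(60,0)
plan(([620,-183.2,250],Q),([590,10,255],Q),([540,200,255],Q),([475,385,200],Q),([475,385,100],Q))
E
```

```text
ROW 0.0 0.0 -0.174 0.0 0.0 0.0 | mm 174.0 deg 0.0
ROW 0.1523 -0.1226 -0.005 0.0 0.0 0.0 | mm 195.0 deg 0.0
ROW 0.1396 -0.1383 0.0 0.0 0.0 0.0 | mm 196.0 deg 0.0
ROW 0.1277 -0.1488 0.055 0.0 0.0 0.0 | mm 203.0 deg 0.0
ROW -0.0 0.0 0.1 0.0 0.0 0.0 | mm 100.0 deg 0.0
```

Emit:
send_rows(increments="0 0 -0.015 0 0 0 -1;0 0 -0.04 0 0 0 -1;0 0 -0.07 0 0 0 -1;0 0 -0.1 0 0 0 -1;0 0 -0.13 0 0 0 -1;0 0 -0.16 0 0 0 -1;0 0 -0.174 0 0 0 -1;0 0 -0.174 0 0 0 -1")

```text
t: 19.25
tcp_pos: [622.6, -185.3, 255.7]
orientation: [0.004, 0.866, 0.5, 0.003]
contact_force: [0.3, 0.0, -2.7]
grip_width: 53.8
grip_force: 35.0
```

Emit:
send_rows(increments="0.019 -0.0153 0 0 0 0 -1;0.0457 -0.0368 -0.002 0 0 0 -1;0.0723 -0.0582 -0.003 0 0 0 -1;0.099 -0.0797 -0.004 0 0 0 -1;0.1257 -0.1012 -0.005 0 0 0 -1;0.1523 -0.1226 -0.005 0 0 0 -1")

```text
t: 19.75
tcp_pos: [588.5, 10.2, 252.4]
orientation: [-0.0, 0.866, 0.5, -0.002]
contact_force: [1.1, -0.2, -3.4]
grip_width: 54.0
grip_force: 35.0
```

Emit:
send_rows(increments="0.0233 -0.0231 0 0 0 0 -1;0.0465 -0.0461 0 0 0 0 -1;0.0698 -0.0692 0 0 0 0 -1;0.0931 -0.0922 0 0 0 0 -1;0.1163 -0.1153 0 0 0 0 -1;0.1396 -0.1383 0 0 0 0 -1")

```text
t: 20.25
tcp_pos: [538.3, 199.9, 251.9]
orientation: [0.0, 0.866, 0.5, -0.002]
contact_force: [1.0, -0.1, -3.6]
grip_width: 54.2
grip_force: 35.0
```

Emit:
send_rows(increments="0.0213 -0.0248 0 0 0 0 -1;0.0426 -0.0496 0.01 0 0 0 -1;0.0639 -0.0744 0.02 0 0 0 -1;0.0851 -0.0992 0.03 0 0 0 -1;0.1064 -0.124 0.04 0 0 0 -1;0.1277 -0.1488 0.055 0 0 0 -1;0.1277 -0.1488 0.055 0 0 0 -1;0.1277 -0.1488 0.055 0 0 0 -1")

```text
t: 20.92
tcp_pos: [472.4, 383.8, 195.2]
orientation: [0.001, 0.865, 0.501, -0.004]
contact_force: [0.6, -0.2, -3.2]
grip_width: 53.5
grip_force: 35.0
```

Emit:
send_rows(increments="0 0 0.02 0 0 0 -1;0 0 0.045 0 0 0 -1;0 0 0.07 0 0 0 -1;0 0 0.09 0 0 0 -1;0 0 0.1 0 0 0 -1;0 0 0.1 0 0 0 -1;0 0 0.1 0 0 0 -1")

```text
t: 21.5
tcp_pos: [475.3, 382.6, 99.2]
orientation: [0.001, 0.866, 0.5, -0.001]
contact_force: [0.6, 0.8, -2.7]
grip_width: 53.9
grip_force: 35.0
```

Emit:
send_rows(increments="0 0 0.006 0 0 0 -1;0 0 0.012 0 0 0 -1;0 0 0.018 0 0 0 -1;0 0 0.023 0 0 0 -1;0 0 0.025 0 0 0 -1;0 0 0.025 0 0 0 -1;0 0 0.025 0 0 0 -1")

```text
t: 22.08
tcp_pos: [475.1, 383.5, 74.6]
orientation: [0.001, 0.866, 0.5, -0.0]
contact_force: [0.1, -0.4, -3.1]
grip_width: 53.7
grip_force: 35.0
```

Creeping down to contact, about 71.

Emit:
send_rows(increments="0 0 0.001 0 0 0 -1;0 0 0.002 0 0 0 -1;0 0 0.003 0 0 0 -1;0 0 0.004 0 0 0 -1;0 0 0.005 0 0 0 -1;0 0 0.005 0 0 0 -1;0 0 0.005 0 0 0 -1")

```text
t: 22.67
tcp_pos: [475.5, 383.8, 71.2]
orientation: [0.001, 0.866, 0.5, 0.0]
contact_force: [-4.1, -1.3, 7.3]
grip_width: 53.7
grip_force: 35.0
```

Emit:
send_rows(increments="0 0 -0.001 0 0 0 -1;0 0 -0.001 0 0 0 -1;0 0 -0.001 0 0 0 -1", grip_force=5)

```text
t: 22.92
tcp_pos: [475.5, 383.6, 71.1]
orientation: [0.001, 0.866, 0.5, 0.0]
contact_force: [0.1, -0.4, 1.6]
grip_width: 54.9
grip_force: 5.0
```

Emit:
send_rows(increments="0 0 0 0 0 0 0.35;0 0 0 0 0 0 0.5;0 0 0 0 0 0 1;0 0 0 0 0 0 1;0 0 0 0 0 0 1;0 0 0 0 0 0 1")

```text
t: 23.42
tcp_pos: [475.2, 383.4, 70.7]
orientation: [0.001, 0.866, 0.5, -0.0]
contact_force: [1.4, -0.2, 0.3]
grip_width: 87.6
grip_force: 0.0
```

Emit:
send_rows(increments="0 0 -0.01 0 0 0 1;0 0 -0.03 0 0 0 1;0 0 -0.06 0 0 0 1;0 0 -0.1 0 0 0 1;0 0 -0.14 0 0 0 1;0 0 -0.17 0 0 0 1;0 0 -0.17 0 0 0 1;0 0 -0.17 0 0 0 1")

```text
t: 24.08
tcp_pos: [476.7, 384.9, 245.0]
orientation: [0.0, 0.866, 0.5, 0.003]
contact_force: [-0.1, -0.5, -1.1]
grip_width: 87.8
grip_force: 0.0
```

Emit:
send_rows(increments="-0.12 0.12 0 0 0 0 1;-0.12 0.12 0 0 0 0 1;-0.12 0.12 0 0 0 0 1;-0.12 0.12 0 0 0 0 1;-0.12 0.12 0 0 0 0 1;-0.12 0.12 0 0 0 0 1;-0.12 0.12 0 0 0 0 1")

```text
t: 24.67
tcp_pos: [518.3, 219.7, 239.7]
orientation: [0.0, 0.866, 0.499, -0.001]
contact_force: [-0.9, 0.6, -0.3]
grip_width: 88.1
grip_force: 0.0
```

```bash
python3 - <<'E'
from up import *
s,R=show();upright([475,384.],35,105)
c=robot.capture("scene");cv2.imwrite("pics/end.png",c["color"][:,:,::-1])
E
```

```text
t 24.67 tcp [518.3 219.7 239.7] yaw 59.912422247251584 tilt -0.15 zaxis [-0.002 -0.002 -1.   ] q [ 3.570e-01  5.400e-02  1.844e+00 -1.000e-03  1.247e+00  8.830e-01] F [-0.9  0.6 -0.3] w 88.1 gf 0.0
cmd [475. 385. 100.] meas-cmd [  43.3 -165.3  139.7] roterr deg [ 0.05 -0.15  0.09]
scene 885 [ 4.76534e+02  3.83102e+02  3.60000e-02 -1.00000e-02] top circle [477.1 382.9] 27.9 topz 115.00224856743655
top 99 [-4623.032 -2245.258  2047.877  1053.002] top circle [474.6 380.6] 26.9 topz 114.76815282859273
```

View pics/end.png

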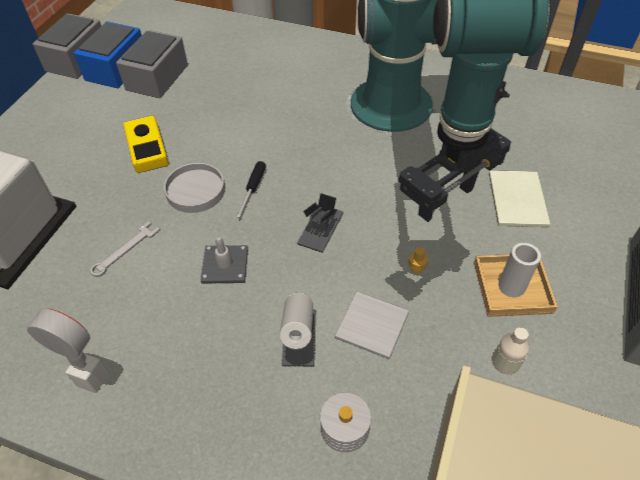

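The sleeve stands upright in the tray (pixel (520,270), top at z 115), everything else is where it was, and the arm is clear.

```bash
python3 -c "
from bench import robot
print(robot.close_job())"
```

```text
the job is handed in; nothing more can be done
None
```

The near sleeve was stood on the plate and released, retaken from straight above, and went fully home on the gauge (40 mm bore); it now stands upright in the square wooden tray, and the job is handed in at about 25 s.

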